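# Shut and latch the charcoal box

## Task

Two wooden boxes stand open on the table: using only your fingertips, push the sliding lid of the box with the charcoal in it fully shut, then push that box's wooden turn button right round until it lies square across the lid, behind the lid's raised bar. Do not grip or lift anything, and leave the other box (with the tiles) and everything else as it is.

Things in the scene. Friction and masses are not known exactly. Their poses are not given: they have to be found in the camera images.
- charcoal_box: the box to close: a plain wooden box 150 mm long (x) x 90 mm wide (y) x 58 mm high, fixed to the table, holding two black charcoal stubs. Origin at the centre of its underside, z up. Its sliding lid runs along x between the 8 mm side walls and sticks out beyond the low -x end when open; a wooden turn button is pivoted on top of the +y side wall near the -x end
- tile_box: the other box, of the same make and size and in every part the same (same frame), holding two small square tiles; to be left open. Whichever box stands further from the robot has the room's wall close behind it (world x about 0.73 m) and a wall-mounted pencil sharpener behind and to its left, 0.17 to 0.30 m above the table: keep the gripper and wrist clear of both
- charcoal_box_lid (a joint): lid slide of the charcoal box, m: 0 = fully shut against a stop, grows as the lid comes out towards the box's -x (up to 0.11). Friction about 1 N. The lid is a 5 mm board 142 mm long, 74 mm of it showing between the walls, its top 55 mm above the table
- charcoal_box_turn (a joint): turn button of the charcoal box, rad: 0 = pointing to the box's -x, along the side wall; grows anticlockwise seen from above, swinging behind the shut lid's cleat; 1.571 (a stop) = square across the lid, pointing to the box's -y, 4 mm behind the cleat. Starts between -0.3 and 0.15 (lower stop -0.35), stays where it is left, friction about 0.03 N m
- tile_box_lid (a joint): lid slide of the tile box, same meaning
- tile_box_turn (a joint): turn button of the tile box, same meaning
- charcoal_box_cleat (a point): middle of the outer (-x) face of the lid's cleat (raised wooden bar across the lid, 12 mm thick along x, 36 mm along y, 55 to 73 mm above the table; the lid runs on 28 mm behind it). This point is 64 mm above the table; push here towards the box's +x. With the lid shut it is at x -43, y 0 mm in the box frame
- charcoal_box_pivot (a point): pivot axis of the charcoal box's turn button, at half its height, at x -53, y +41, z 66.5 mm in the box frame. The button is a bar 12 mm wide reaching 50 mm from the axis, z 59 to 73 mm, round-ended, thicker (17 mm) and with a 7 mm pin head (to z 76 mm) at the pivot
- tile_box_cleat (a point): same point on the tile box's lid
- tile_box_turn_end (a point): middle of the free end of the tile box's turn button, 50 mm from its pivot axis
- charcoal_1: black charcoal stub, 23x30x9 mm, lying in the charcoal box; origin on its underside
- charcoal_2: smaller black charcoal stub, 14x20x9 mm, lying in the charcoal box; origin on its underside
- tile_1: square test tile, 34x34x7 mm, in the tile box; origin on its underside
- tile_2: square test tile, 36x36x7 mm, in the tile box; origin on its underside
- stamp: bystander: wooden stamp block, 37x42x46 mm; origin on its underside
- jar_blue: bystander: lidded glaze jar, 45 mm wide, 56 mm high; origin on its underside
- cutter: bystander: scalloped metal clay cutter, 50 mm wide, 22 mm high; origin on its underside
- clay: bystander: ball of clay, 55 mm; origin on its underside
- glaze_jar_moss: bystander: lidded glaze jar, 56 mm wide, 68 mm high; origin on its underside
- brush_1: bystander: paint brush lying flat, 172 mm long; origin on its underside

How it is judged:
By the outcome, as a careful person would: the job done as asked, in the order asked, and still so for the second after the job is handed in, with the robot touching nothing.
It also fails if it takes over 58 s, if anything falls off the work surface, if the arm or the gripper's body presses on something with over 40 N, if the wrist force passes 120 N, or if a joint passes its speed limit or range.

## Robot

A 6-joint arm with a two-finger parallel gripper is mounted at the origin on the work surface; the furniture and walls round the work are solid. World frame = base frame: x ahead of the robot, y to its left, z up, the work surface at z = 0. Lengths are in m, angles in degrees, forces in N, time in s.
With the tool pointing down it reaches from about 0.25 to 0.725 m from the base axis. Payload 9.7 kg.
Tool frame: the origin (TCP) lies at the centre of the arm's flange, where the gripper is bolted on; the fingertips stand 173 mm ahead of it and the grasp point (between the pads) lies 155 mm ahead of it; z points along the fingers, y is the line along which they close (so a half turn about z gives the same grasp; the last joint's range is limited). The gripper opens to 85 mm and grips with 20 to 120 N. Pads are 22 mm wide; open, the fingers measure 114 mm over their backs; the gripper's body (76 mm by 85 mm) begins 54 mm behind the grasp point. The pads swing forward as they close: fully open they stand 13 mm farther back than shut.
Start: joints at [73.281, 4.979, 10.078, 95.1, 0, 90], TCP at [0.158, 0.527, 0.405] pointing down, gripper open.
Joint ranges: [-179.16, 179.16], [-48.56, 103.87], [-65.8, 70.77], [-126.05, 130.52], [-82.76, 87.17], [-180, 180]. Speed limits (degrees/s): [127.2, 127.2, 147.25, 180, 180, 180].

## Interface

Orientations are given as [roll, pitch, yaw] about the fixed x, y, z axes, in that order (R = Rz(yaw) Ry(pitch) Rx(roll)).
In Python, from workcell import monitor, camera, get_calibration, bot gives the robot as it stands.
- The arm moves only by the tool carry_out, never from a script. Its argument "targets" is text: rows parted by semicolons, each of 7 numbers parted by spaces: the shift along the tool's x, y, z in units of 0.04 m (1.0 is 0.04 m), then the turn, a rotation vector about the tool's x, y, z in units of 0.1 rad (1.0 is 0.1 rad), then the opening, from -1 (shut) to 1 (fully open), so that 0 is half open. A call has exactly 8 rows; each row shifts and turns the commanded pose from where the row before left it, along the tool's axes as they then stand; what a row does not reach is not made up. A row lasts 1/12 s, in which the tool goes at most 41.7 mm and 7.16 degrees, less where a joint would pass 70% of its speed; a pose out of reach is approached as far as the arm can. A call with a number of a shift or a turn outside -1 to 1 is refused whole. A call with a gripper value outside its range is refused whole. The fingers move at their own pace and stop on an object; "newtons" is the grip in N (left out, the last holds). Time passes only in rows, so rows that do not move let the fingers close, or fill a call up. It gives the time, the measured TCP pose, the force, the opening and the grip force at its end, in the units of the state.
- monitor.get_obs(): the state, without advancing time (a new reading comes with each control period).
- camera(name): name is "scene" or "top"; returns the picture (384x512x3 uint8, red, green, blue); there is no depth.
- get_calibration(name): a dict with "fx", "fy", "cx", "cy" (pixels), "D" ([k1, k2, p1, p2, k3] as OpenCV has them; the pictures are not rectified), "view" (4x4, takes a point from world to camera coordinates). Camera axes: x right, y down, z forward; pixel columns grow to the right and rows downward; lengths in m; the calibration is good to about 2 mm. A picture is of the moment at which its call begins. get_calibration takes no time and is no camera call.
- bot.job_done(): hands the job in; it is judged then, once.
The state is a dict: "time": time; "q": joint angles; "qd": joint speeds; "joint_efforts": joint torques, N m; "ee_pos": TCP position; "tcp_rot": TCP orientation; "wrist_force": force on the tool from outside, world axes, zero at the start; "torque": the same for the moment, N m; "opening": finger opening in m; "grasp_force": force on a finger pad.
Only numpy, scipy, OpenCV 4.12 (cv2) and the standard library are available. Lean on these libraries where they do the work, as an engineer would, in place of code of your own. Each camera call takes 0.05 s, during which the arm holds its last target. There are 200 camera calls.

## Working session

There is one attempt and no reset: what is moved stays moved. The work goes in short steps, Python scripts to look and compute and a tool call to move; the robot and the scene stay as the last step left them, time stands still between calls to the robot, and variables do not carry over. Pictures are saved under pics/ and viewed, at most 10 in all, crops included, and the job is handed in when it is done.

Besides the shell and the picture viewer there is one more tool, called after ">>>" as name(argument=value, ...) on one line, values as JSON. carry_out: Moves the arm, as the interface text tells. Shifts and turns lie within -1 to 1; 1 stands for 0.04 m of shift or 0.1 rad of turn. Its arguments: {"type":"object","properties":{"targets":{"type":"string"},"newtons":{"type":"number"}},"required":["targets"]}

```bash
ls; mkdir -p pics
python3 - <<'E'
from workcell import monitor,camera,get_calibration
import cv2
for n in("scene","top"):
    im=camera(n); cv2.imwrite(f"pics/{n}0.png",cv2.resize(im[:,:,::-1],(800,600),interpolation=cv2.INTER_CUBIC)); cv2.imwrite(f"pics/raw_{n}0.png",im[:,:,::-1])
    c=get_calibration(n);print(n,c)
o=monitor.get_obs();print(o["ee_pos"],o["tcp_rot"],o["opening"],o["time"])
E
```

```text
pics
scene {'fx': 354.53547466478835, 'fy': 354.53547466478835, 'cx': 253.65736735283647, 'cy': 189.84949543819488, 'D': array([-0.01072678,  0.        ,  0.        ,  0.        ,  0.        ]), 'view': array([[-0.75459846, -0.65587133,  0.02034607,  0.29851636],
       [-0.35610564,  0.38327228, -0.85222716,  0.30360435],
       [ 0.55115327, -0.65033465, -0.52277616,  0.62261356],
       [ 0.        ,  0.        ,  0.        ,  1.        ]])}
top {'fx': 415.75617725444226, 'fy': 415.75617725444226, 'cx': 257.9974173183394, 'cy': 191.17390761993295, 'D': array([0.00803607, 0.        , 0.        , 0.        , 0.        ]), 'view': array([[-0.00187765, -0.99977469, -0.02114334, -0.11037395],
       [-0.98557403,  0.00542835, -0.16915784,  0.49160999],
       [ 0.1692345 ,  0.02052071, -0.98536216,  0.94259309],
       [ 0.        ,  0.        ,  0.        ,  1.        ]])}
[0.15823211 0.52675617 0.40405631] [-1.79932983e+02  1.56521151e-03  1.63280769e+02] 0.08587829868866569 0.1
```

View pics/scene0.png

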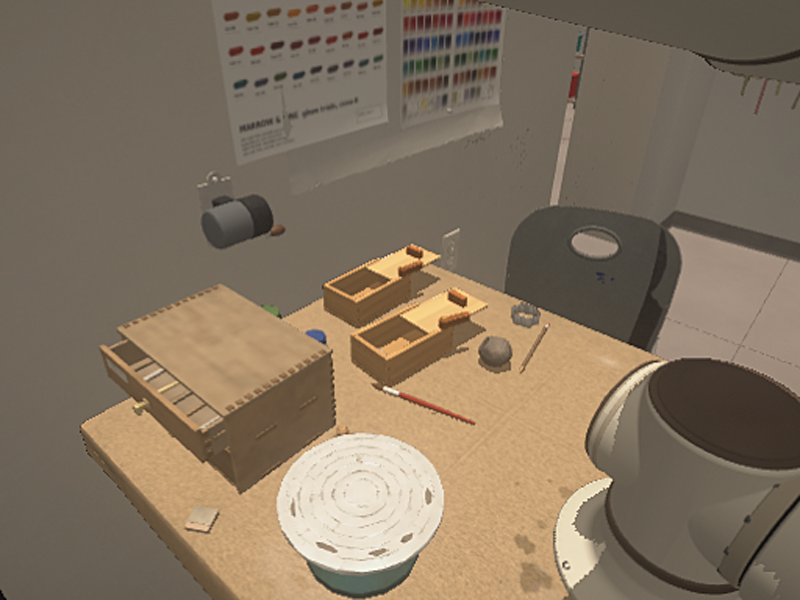

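View pics/top0.png

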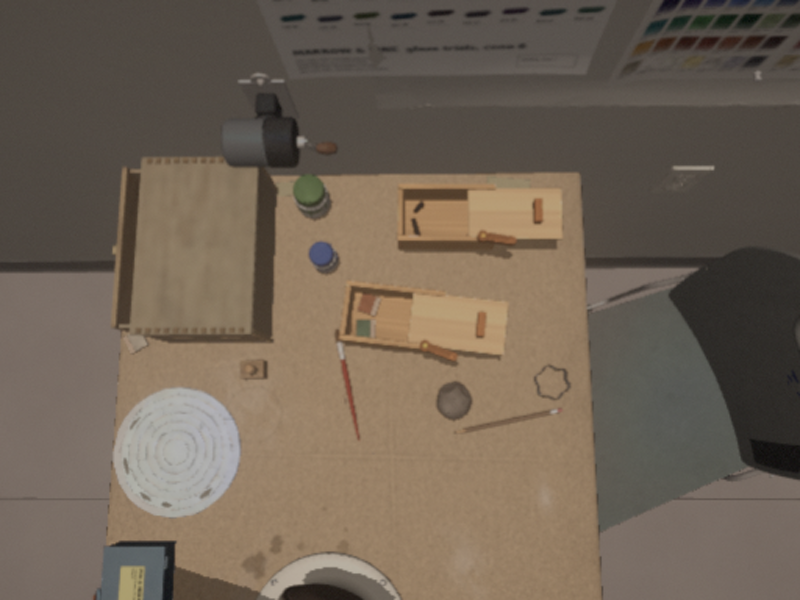

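The charcoal box is the far one: black stubs at about (417,220), lid cleat near (538,210), and button pivot near (483,237) pointing right. The box's +x is world +y, roughly. I'll enlarge it next.

Run:
```python
import cv2
im=cv2.imread("pics/raw_top0.png"); c=im[110:165,245:370]
c=cv2.convertScaleAbs(cv2.resize(c,None,fx=6.4,fy=6.4,interpolation=cv2.INTER_CUBIC),alpha=1.3); cv2.imwrite("pics/c_top.png",c); print(c.shape)
```

```text
(352, 800, 3)
```

View pics/c_top.png

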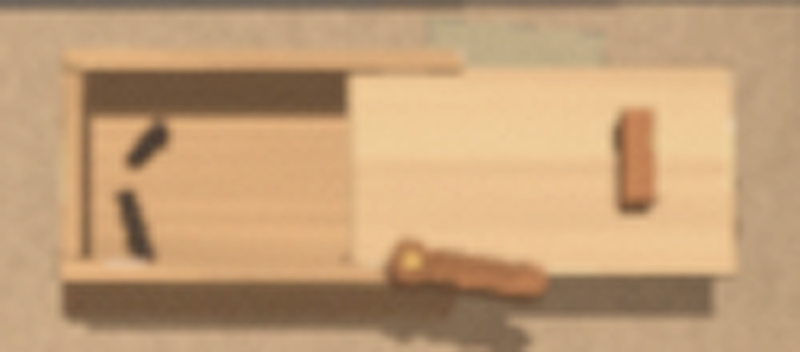

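```bash
cat > h.py <<'E'
import numpy as np,cv2
from workcell import get_calibration
def ray(cam,pts,zs,off=(0,0),s=1):
    c=get_calibration(cam);K=np.array([[c["fx"],0,c["cx"]],[0,c["fy"],c["cy"]],[0,0,1]])
    p=(np.array(pts,float)+.5)/s-.5+np.array(off)
    n=cv2.undistortPoints(p.reshape(-1,1,2),K,c["D"]).reshape(-1,2)
    R=c["view"][:3,:3];t=c["view"][:3,3];o=-R.T@t
    d=np.c_[n,np.ones(len(n))]@R
    return o+d*((np.array(zs)-o[2])/d[:,2])[:,None]
def proj(cam,P):
    c=get_calibration(cam);K=np.array([[c["fx"],0,c["cx"]],[0,c["fy"],c["cy"]],[0,0,1]])
    return cv2.projectPoints(np.array(P,float),cv2.Rodrigues(c["view"][:3,:3])[0],c["view"][:3,3],K,c["D"])[0].reshape(-1,2)
E
python3 - <<'E'
from h import *
from scipy.optimize import least_squares
px=[(63,52),(63,279),(462,52),(411,259),(655,108),(652,208),(547,282),(735,70),(735,273)]
z=[.058,.058,.058,.076,.073,.073,.07,.055,.055]
W=ray("top",px,z,(245,110),6.4);print(W.round(4))
L=np.array([(75,-45),(75,45),(-75,-45),(-53,41)])/1e3
f=lambda p:((L@np.array([[np.cos(p[2]),np.sin(p[2])],[-np.sin(p[2]),np.cos(p[2])]])+p[:2])-W[:4,:2]).ravel()
r=least_squares(f,[.6,-.1,1.57]);p=r.x;print(p[:2],np.degrees(p[2]),(r.fun*1e3).round(1))
R=np.array([[np.cos(p[2]),-np.sin(p[2])],[np.sin(p[2]),np.cos(p[2])]])
print("local",((W[:,:2]-p[:2])@R*1e3).round(1))
E
```

```text
[[ 0.6668 -0.1043  0.058 ]
 [ 0.5793 -0.1043  0.058 ]
 [ 0.6654 -0.2532  0.058 ]
 [ 0.581  -0.2306  0.076 ]
 [ 0.638  -0.321   0.073 ]
 [ 0.6002 -0.3185  0.073 ]
 [ 0.5736 -0.2802  0.07  ]
 [ 0.6584 -0.3548  0.055 ]
 [ 0.5805 -0.3515  0.055 ]]
[ 0.6220599  -0.17857125] 89.35150817410546 [ 1.1  0.2 -1.4  1.2  0.8 -0.9 -0.5 -0.5]
local [[  74.8  -43.9]
 [  73.8   43.6]
 [ -74.1  -44.2]
 [ -52.4   40.5]
 [-142.2  -17.5]
 [-140.1   20.3]
 [-102.1   47.3]
 [-175.8  -38.4]
 [-173.4   39.6]]
```

>>> carry_out(targets="0 0 0 0 0 1 -1;0 0 0 0 0 1 -1;0 0 0 0 0 1 -1;0 0 0 0 0 1 -1;0 0 0 0 0 1 -1;0 0 0 0 0 1 -1;0 0 0 0 0 1 -1;0 0 0 0 0 1 -1", newtons=20)

```text
time: 0.77
ee_pos: [0.1582, 0.5268, 0.4042]
tcp_rot: [-180.0, 0.0, 117.2]
wrist_force: [-0.4, 0.1, -0.1]
opening: 0.0
grasp_force: 0.0
```

>>> carry_out(targets="0 0 0 0 0 1 -1;0 0 0 0 0 1 -1;0 0 0 0 0 1 -1;0 0 0 0 0 1 -1;0 0 0 0 0 0.9 -1;0 0 0 0 0 0 -1;0 0 0 0 0 0 -1;0 0 0 0 0 0 -1")

```text
time: 1.43
ee_pos: [0.1582, 0.5268, 0.4045]
tcp_rot: [-180.0, 0.0, 89.5]
wrist_force: [-0.9, -0.1, -0.7]
opening: -0.0003
grasp_force: 0.0
```

>>> carry_out(targets="-0.9 0.48 0 0 0 0 -1;-0.9 0.48 0 0 0 0 -1;-0.9 0.48 0 0 0 0 -1;-0.9 0.48 0 0 0 0 -1;-0.9 0.48 0 0 0 0 -1;-0.9 0.48 0 0 0 0 -1;-0.9 0.48 0 0 0 0 -1;-0.9 0.48 0 0 0 0 -1")

```text
time: 2.1
ee_pos: [0.3088, 0.2352, 0.4048]
tcp_rot: [180.0, -0.0, 89.5]
wrist_force: [0.9, -0.0, -0.0]
opening: 0.0003
grasp_force: 0.0
```

>>> carry_out(targets="-0.9 0.48 0 0 0 0 -1;-0.9 0.48 0 0 0 0 -1;-0.9 0.48 0 0 0 0 -1;-0.9 0.48 0 0 0 0 -1;-0.9 0.48 0 0 0 0 -1;-0.9 0.48 0 0 0 0 -1;-0.9 0.48 0 0 0 0 -1;-0.9 0.48 0 0 0 0 -1")

```text
time: 2.77
ee_pos: [0.4594, -0.0548, 0.4049]
tcp_rot: [180.0, -0.0, 89.5]
wrist_force: [1.2, 1.8, 0.1]
opening: -0.0001
grasp_force: 0.0
```

>>> carry_out(targets="-0.9 0.48 0 0 0 0 -1;-0.9 0.48 0 0 0 0 -1;-0.9 0.48 0 0 0 0 -1;-0.9 0.48 0 0 0 0 -1;-0.9 0.48 0 0 0 0 -1;-0.9 0.48 0 0 0 0 -1;-0.9 0.48 0 0 0 0 -1;0 0 0 0 0 0 -1")

```text
time: 3.43
ee_pos: [0.5934, -0.3121, 0.3991]
tcp_rot: [-179.7, -0.1, 89.3]
wrist_force: [1.2, -0.2, -1.6]
opening: -0.0002
grasp_force: 0.0
```

>>> carry_out(targets="0 0 0.8 0 0 0 -1;0 0 0.8 0 0 0 -1;0 0 0.8 0 0 0 -1;0 0 0.6 0 0 0 -1;-0.4 0.3 0 0 0 0 -1;-0.4 0.3 0 0 0 0 -1;0 0 0 0 0 0 -1;0 0 0 0 0 0 -1")

```text
time: 4.1
ee_pos: [0.6145, -0.3387, 0.2839]
tcp_rot: [-179.9, -0.0, 89.4]
wrist_force: [-0.2, 0.2, 0.5]
opening: -0.0001
grasp_force: 0.0
```

Run:
```python
from workcell import monitor,camera
import cv2
o=monitor.get_obs();print(o["ee_pos"],o["tcp_rot"],o["q"])
im=camera("scene")[:,:,::-1]; cv2.imwrite("pics/s1.png",cv2.resize(im[130:230,190:345],(775,500),interpolation=cv2.INTER_CUBIC))
```

```text
[ 0.61447733 -0.33874869  0.28386018] [-1.79946889e+02 -2.86320479e-02  8.94299106e+01] [-2.88670479e+01  2.56546677e+01  2.17925110e+01  8.61981803e+01
  3.38741337e-05  6.17030282e+01]
```

View pics/s1.png

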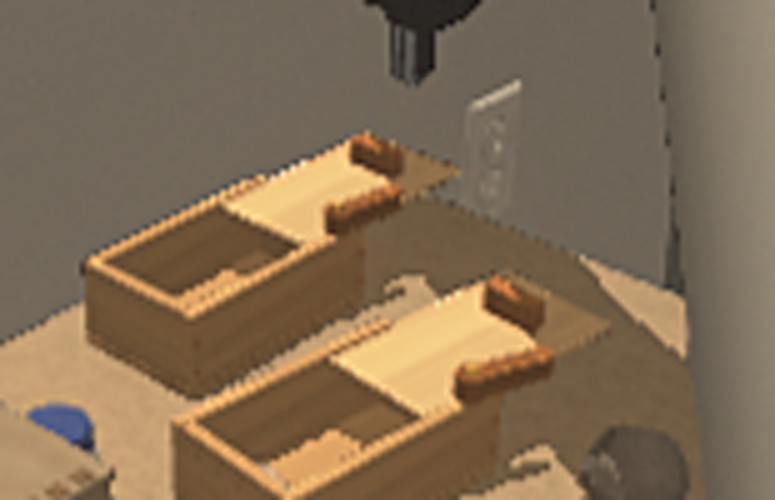

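The closed fingertips are at about crop (412,82), clear above the cleat (375,152). I'll check the tip length by projection.

Run:
```python
from h import *
x,y,z=0.6145,-.3387,.2839
for L in(.16,.173): 
    P=[(x+a,y+b,z-L) for a in(-.0145,.0145) for b in(-.011,.011)]
    print(L,((proj("scene",P)-[190,130]+.5)*5-.5).round(0).tolist())
p=np.array([.62206,-.17857]);t=np.radians(89.35);R=np.array([[np.cos(t),-np.sin(t)],[np.sin(t),np.cos(t)]])
for n,l,zz in[("cleat top outer corners",[(-141,-18),(-141,18)],.073),("cleat inner",[(-129,-18),(-129,18)],.073),("pin",[(-53,41)],.076),("boxcorners",[(75,-45),(75,45),(-75,45)],.058)]:
    q=(np.array(l)/1e3)@R.T+p; print(n,((proj("scene",np.c_[q,[zz]*len(q)])-[190,130]+.5)*5-.5).round(0).tolist())
```

```text
0.16 [[444.0, 64.0], [422.0, 74.0], [408.0, 51.0], [386.0, 61.0]]
0.173 [[442.0, 82.0], [421.0, 93.0], [407.0, 69.0], [385.0, 80.0]]
cleat top outer corners [[364.0, 133.0], [407.0, 151.0]]
cleat inner [[351.0, 139.0], [395.0, 157.0]]
pin [[343.0, 206.0]]
boxcorners [[86.0, 261.0], [196.0, 317.0], [371.0, 222.0]]
```

>>> carry_out(targets="-0.1 0.15 0 0 0 0 -1;0 0 0.4 0 0 0 -1;0 0 0.4 0 0 0 -1;0 0 0.2 0 0 0 -1;0 0 0.2 0 0 0 -1;0 0 0 0 0 0 -1;0 0 0 0 0 0 -1;0 0 0 0 0 0 -1")

```text
time: 4.82
ee_pos: [0.6204, -0.3424, 0.2378]
tcp_rot: [179.9, 0.0, 89.4]
wrist_force: [0.8, -0.4, 0.4]
opening: 0.0
grasp_force: 0.0
```

>>> carry_out(targets="0.1 0 0.04 0 0 0 -1;0.2 0 0 0 0 0 -1;0.3 0 0 0 0 0 -1;0.3 0 0 0 0 0 -1;0.3 0 0 0 0 0 -1;0.3 0 0 0 0 0 -1;0.3 0 0 0 0 0 -1;0.2 0 0 0 0 0 -1")

```text
time: 5.48
ee_pos: [0.6213, -0.2605, 0.2353]
tcp_rot: [180.0, -0.0, 89.4]
wrist_force: [-0.7, -1.1, 0.4]
opening: 0.0001
grasp_force: 0.7
```

>>> carry_out(targets="0.2 0 0 0 0 0 -1;0.15 0 0 0 0 0 -1;0.1 0 0 0 0 0 -1;0.1 0 0 0 0 0 -1;0.05 0 0 0 0 0 -1;0 0 0 0 0 0 -1;0 0 0 0 0 0 -1;0 0 0 0 0 0 -1")

```text
time: 6.15
ee_pos: [0.6213, -0.2386, 0.2348]
tcp_rot: [-180.0, -0.0, 89.4]
wrist_force: [0.1, 0.2, -0.4]
opening: 0.0004
grasp_force: 0.0
```

Now slow pushes until the stop is felt.

>>> carry_out(targets="0.05 0 0 0 0 0 -1;0.05 0 0 0 0 0 -1;0.05 0 0 0 0 0 -1;0.03 0 0 0 0 0 -1;0 0 0 0 0 0 -1;0 0 0 0 0 0 -1;0 0 0 0 0 0 -1;0 0 0 0 0 0 -1")

```text
time: 6.82
ee_pos: [0.6214, -0.2313, 0.235]
tcp_rot: [-180.0, 0.0, 89.4]
wrist_force: [-0.5, -2.4, -2.6]
opening: -0.0003
grasp_force: 1.5
```

>>> carry_out(targets="0.03 0 0 0 0 0 -1;0.03 0 0 0 0 0 -1;0.03 0 0 0 0 0 -1;0.03 0 0 0 0 0 -1;0 0 0 0 0 0 -1;0 0 0 0 0 0 -1;0 0 0 0 0 0 -1;0 0 0 0 0 0 -1")

```text
time: 7.48
ee_pos: [0.6213, -0.2296, 0.2352]
tcp_rot: [180.0, 0.4, 89.2]
wrist_force: [0.0, -23.8, -4.8]
opening: 0.0001
grasp_force: 11.7
```

>>> carry_out(targets="-0.3 0 0 0 0 0 -1;-0.4 0 0 0 0 0 -1;0 0 -0.7 0 0 0 -1;-0.2 -0.7 -0.3 0 0 0 -1;-0.3 -0.7 0 0 0 0 -1;-0.3 -0.6 0 0 0 0 -1;0 0 0 0 0 0 -1;0 0 0 0 0 0 -1")

```text
time: 8.15
ee_pos: [0.5401, -0.2865, 0.2759]
tcp_rot: [179.9, -0.0, 89.3]
wrist_force: [-0.1, -0.6, -0.7]
opening: 0.0002
grasp_force: 0.0
```

Run:
```python
from workcell import monitor,camera
import cv2
o=monitor.get_obs();print(o["ee_pos"],o["tcp_rot"])
for n,(r,c) in {"scene":(130,190),"top":(90,230)}.items():
    im=camera(n)[:,:,::-1]; cv2.imwrite(f"pics/{n}2.png",cv2.resize(im[r:r+100,c:c+155],(775,500),interpolation=cv2.INTER_CUBIC))
```

```text
[ 0.5401198  -0.28647538  0.27585062] [ 1.79927926e+02 -1.93853013e-02  8.92770393e+01]
```

View pics/scene2.png

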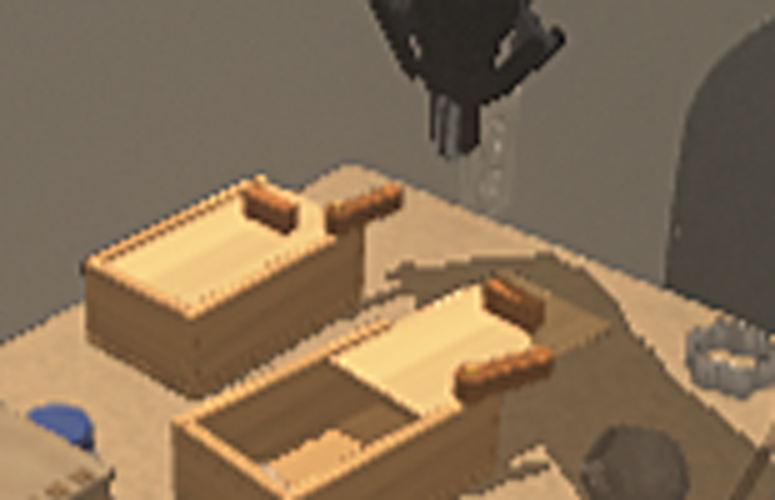

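The lid is shut: the cleat is near (270,205) and the lid is flush. The button still points along the wall at (365,203). Next I lower the tip beside it.

>>> carry_out(targets="0.2 0 0 0 0 0 -1;0 0 0.4 0 0 0 -1;0 0 0.4 0 0 0 -1;0 0 0.18 0 0 0 -1;0 0.16 0 0 0 0 -1;0 0.16 0 0 0 0 -1;0 0.16 0 0 0 0 -1;0 0 0 0 0 0 -1")

```text
time: 8.92
ee_pos: [0.5618, -0.2777, 0.2367]
tcp_rot: [179.9, 0.0, 89.4]
wrist_force: [0.7, 0.9, 0.3]
opening: -0.0001
grasp_force: 0.0
```

>>> carry_out(targets="-0.02 0.16 0 0 0 0 -1;-0.02 0.16 0 0 0 0 -1;0.03 0.14 0 0 0 0 -1;0.03 0.14 0 0 0 0 -1;0.07 0.13 0 0 0 0 -1;0.07 0.12 0 0 0 0 -1;0 0 0 0 0 0 -1;0 0 0 0 0 0 -1")

```text
time: 9.58
ee_pos: [0.5946, -0.2713, 0.2358]
tcp_rot: [-180.0, -0.0, 89.4]
wrist_force: [-0.4, 0.5, -0.0]
opening: 0.0002
grasp_force: 0.0
```

Run:
```python
from workcell import monitor,camera
import cv2
o=monitor.get_obs();print(o["ee_pos"],o["tcp_rot"])
im=camera("scene")[:,:,::-1]; cv2.imwrite("pics/s3.png",cv2.resize(im[130:230,190:345],(775,500),interpolation=cv2.INTER_CUBIC))
```

```text
[ 0.5945685  -0.27134318  0.23575921] [-1.79999426e+02 -9.15563869e-03  8.94049434e+01]
```

View pics/s3.png

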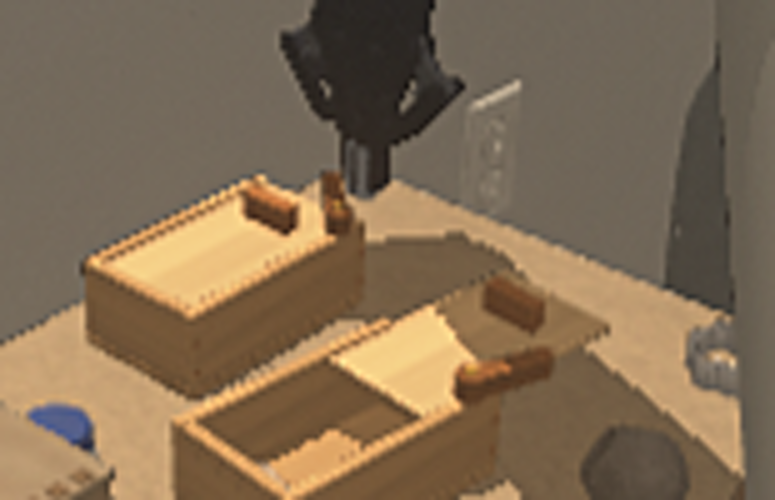

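The button has swung about 45° and its free end is at (330,178). I'll continue the arc.

>>> carry_out(targets="0.1 0.1 0 0 0 0 -1;0.1 0.1 0 0 0 0 -1;0.1 0.06 0 0 0 0 -1;0.1 0.06 0 0 0 0 -1;0.1 0.03 0 0 0 0 -1;0.1 0.02 0 0 0 0 -1;0 0 0 0 0 0 -1;0 0 0 0 0 0 -1")

```text
time: 10.3
ee_pos: [0.6094, -0.2474, 0.2359]
tcp_rot: [-180.0, -0.0, 89.4]
wrist_force: [0.1, -0.3, -0.3]
opening: -0.0
grasp_force: 0.0
```

>>> carry_out(targets="0.03 0 0 0 0 0 -1;0.03 0 0 0 0 0 -1;0.03 0 0 0 0 0 -1;0 0 0 0 0 0 -1;0 0 0 0 0 0 -1;0 0 0 0 0 0 -1;0 0 0 0 0 0 -1;0 0 0 0 0 0 -1")

```text
time: 10.97
ee_pos: [0.6092, -0.2461, 0.2361]
tcp_rot: [180.0, 0.2, 89.3]
wrist_force: [0.8, -13.4, -1.7]
opening: 0.0002
grasp_force: 6.2
```

The stop is felt where expected. I'll back off straight, rise, and check.

>>> carry_out(targets="-0.3 0 0 0 0 0 -1;-0.5 0 0 0 0 0 -1;0 0 -0.8 0 0 0 -1;0 0 -0.9 0 0 0 -1;0 -0.9 0 0 0 0 -1;0 -0.9 0 0 0 0 -1;0 -0.9 0 0 0 0 -1;0 -0.9 0 0 0 0 -1")

```text
time: 11.63
ee_pos: [0.4635, -0.2747, 0.3037]
tcp_rot: [180.0, -0.0, 89.4]
wrist_force: [-0.2, -1.3, 1.5]
opening: 0.0001
grasp_force: 0.0
```

>>> carry_out(targets="0 -0.9 0 0 0 0 -1;0 -0.9 0 0 0 0 -1;0 -0.9 0 0 0 0 -1;0 0 0 0 0 0 -1;0 0 0 0 0 0 -1;0 0 0 0 0 0 -1;0 0 0 0 0 0 -1;0 0 0 0 0 0 -1")

```text
time: 12.3
ee_pos: [0.3579, -0.2736, 0.3037]
tcp_rot: [-180.0, -0.0, 89.4]
wrist_force: [-0.2, -0.5, -1.0]
opening: 0.0001
grasp_force: 0.0
```

Run:
```python
from workcell import camera
import cv2,numpy as np
o=[]
for n,(r,c) in {"scene":(140,195),"top":(100,200)}.items():
    im=camera(n)[:,:,::-1]; o.append(cv2.resize(im[r:r+120,c:c+175],(780,535) if 0 else (437,300) if 0 else (700,480),interpolation=cv2.INTER_CUBIC))
o=[cv2.resize(x,(437,300)) for x in o]
cv2.imwrite("pics/fin_top.png",cv2.resize(im[100:245,200:393],(798,600),interpolation=cv2.INTER_CUBIC))
```

```text
(no output)
```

View pics/fin_top.png

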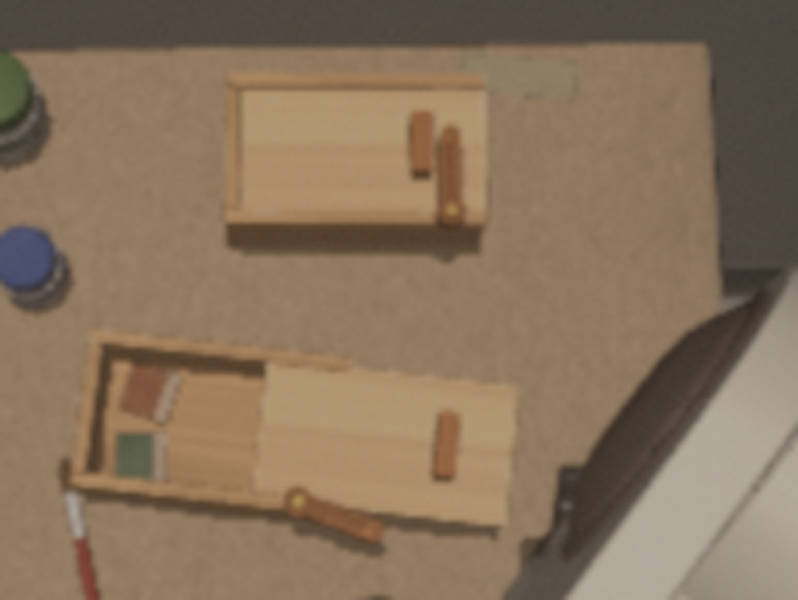

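The lid is shut, with its cleat at (421,143). The button lies square behind it, from (452,210) to (450,130). The tile box is unchanged.

```bash
python3 -c "
from workcell import bot
print(bot.job_done())"
```

```text
the job is handed in; nothing more can be done
None
```

The charcoal box's lid is pushed fully shut and its turn button lies square across the lid behind the raised bar; in the last picture the tile box is still open and unmoved, and the job was handed in at about 12 s.

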